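Line up the hand rest's hinge for its pin

ROBOT

A 7-joint arm with a two-finger parallel gripper is mounted at the origin on the work surface. World frame = base frame: x ahead of the robot, y to its left, z up, the work surface at z = 0. Lengths are in m, angles in rad, forces in N, time in s.
With the tool pointing down it reaches from about 0.425 to 0.875 m from the base axis. Payload 4.7 kg.
Tool frame: the origin (TCP) lies at the very end of the fingers, on their centre line; the grasp point (between the pads) lies arm.grasp_offset behind it (arm.grasp_offset is the distance from the TCP to the grasp point, in m); z points along the fingers, y is the line along which they close (so a half turn about z gives the same grasp; the last joint's range is limited). The gripper opens to 85 mm and grips with 20 to 120 N. Pads are 22 mm wide; open, the fingers measure 114 mm over their backs; the gripper's body (76 mm by 85 mm) begins 54 mm behind the grasp point. The pads swing forward as they close: fully open they stand 13 mm farther back than shut.
Start: joints at [1.344, 0.321, -0.07, 1.45, 0.023, 1.371, -0.057], TCP at [0.155, -0.631, 0.231] pointing down, gripper open.
Joint ranges: [-2.86, 2.86], [-0.3, 2.09], [-1.38, 1.24], [0.06, 2.45], [-1.56, 4.7], [0.09, 2.05], [-2.69, 2.69]. Speed limits (rad/s): [2.57, 2.57, 3.14, 3.14, 3.14, 3.14, 3.14].

INTERFACE

Orientations are given as [roll, pitch, yaw] about the fixed x, y, z axes, in that order (R = Rz(yaw) Ry(pitch) Rx(roll)).
In Python, from bench import arm gives the robot as it stands.
- The arm moves only by the shell command python3 -m pendant 'ROWS' [FORCE]. ROWS is JSON, a list of rows, each a list of 3 entries, a list of its own where there are three numbers: the shift along the world's x, y, z each as a share of 0.25 m, from -1 to 1, then the turn, a rotation vector about the world's x, y, z each as a share of 90 degrees, from -1 to 1, then the closure, from 0 (fully open) to 1 (shut). In form: [[[tx, ty, tz], [wx, wy, wz], hand], ...]. A call has 1 to 5 rows; each row is the pose to reach, as a shift and turn from the pose commanded when the call began; what a row does not reach only later rows make up. A row lasts 1/10 s, in which the tool goes at most 50 mm and 8.59 degrees, less where a joint would pass 70% of its speed; a pose out of reach is approached as far as the arm can. A call with a number of a shift or a turn outside -1 to 1 is refused whole. A call with a gripper value outside its range is refused whole. The fingers move at their own pace and stop on an object; FORCE is the grip in N (left out, the last holds). Time passes only in rows, so rows that repeat a pose let the fingers close. It gives the time, the measured TCP pose, the force, the opening and the grip force at its end, in the units of the state.
- arm.sense(): the state, without advancing time (a new reading comes with each control period).
- arm.snapshot(name): name is "scene" or "top" or "wrist"; returns (picture, depth): 384x512x3 uint8, red, green, blue; 384x512 float32, m along the optical axis (not along the pixel's ray), 0 where there is no reading.
- arm.get_calibration(name): a dict with "fx", "fy", "cx", "cy" (pixels), "rvec" (rotation vector, rad) and "tvec" (3), from world to camera coordinates, as OpenCV has them. Camera axes: x right, y down, z forward; pixel columns grow to the right and rows downward; lengths in m; the calibration is good to about 2 mm. A picture is of the moment at which its call begins: read the wrist's pose just before it. get_calibration takes no time and is no camera call; for the wrist camera it gives the pose at the moment of the call.
- arm.sign_off(): hands the job in; it is judged then, once.
The state is a dict: "time_s": time; "joint_positions": joint angles; "qd": joint speeds; "effort": joint torques, N m; "tool_pos": TCP position; "eef_rot": TCP orientation; "contact_force": force on the tool from outside, world axes, zero at the start; "wrist_torque": the same for the moment, N m; "gripper_width": opening from 0.0 (shut) to 1.0 (fully open); "finger_force": force on a finger pad.
Only numpy, scipy, OpenCV 4.12 (cv2) and the standard library are available. Lean on these libraries where they do the work, as an engineer would, in place of code of your own. Each camera call takes 0.05 s, during which the arm holds its last target. There are 200 camera calls.

TASK

At the pottery painter's bench, first slide the black-knobbed bolt fully home into its keeper, so that the hinge post is locked to the bench. Then pick up the loose wooden hand rest and bring the brass knuckle at its end down between the two brass knuckles of the post, cork side up, level and straight out from the post over the wheel, so that the three holes line up and the pin could be pushed through; finish while holding it still there, carried by the gripper alone and not leaning on the post. Leave everything else on the bench where it is.

Things in the scene. Friction and masses are not known exactly. Their poses are not given: they have to be found in the camera images.
- post: Fixed hinge post, pale wood, 75 x 50 mm, 140 mm high, on a pale base board 90 mm wide, 20 mm thick, local y -41 to +174 mm. Origin: on the bench under the post's centre; z up. The face with the brass hinge looks to local -y; the barrel bolt lies on the board at +y; a dark steel keeper (70 x 26 mm, top at 48 mm) stands at local y = 208 mm. All fixed to the bench.
- post_hole (a point): Centre of the post's hinge, midway between its two brass knuckles on the axis of their holes: local (0, -43, 130) mm of post, axes alike. Hole axis: local x, level. Knuckles 22 mm outside, 12 mm hole, 16 mm long, 31 mm gap between them, tops at 141 mm; the brass plate behind the gap is 15 mm from the axis. The gap is open above, below and to local -y.
- bolt (a joint): Slide of the barrel bolt on the base board, m: 0 = drawn back, 0.050 = stop, fully home in the keeper; it grows towards local +y of post (away from the post). Starts drawn back, at 0 to 0.015, stays where it is left, needs about 2.5 N to slide.
- bolt_knob (a point): Top of the bolt's upright black knob, 69 mm above the bench: 16 mm across, straight from 47 to 69 mm above the bench, on a 12 mm steel rod (axis 33 mm above the bench). At local x = 0, y = 95 mm + joint value of post, axes alike. Steel guides (top at 46 mm) stand at local y = 64 and 166 mm.
- rest: Loose hand rest: wooden bar 30 mm wide (local x), 200 mm long (local y), 24 mm thick, lying flat, cork pad on top, brass hinge leaf on the +y end (top at 27 mm). 0.15 to 0.3 kg, balanced within 10 mm of its middle. Origin: centre of the bar's underside; z up. In place in the hinge its axes are parallel to post's, x to x and y to y.
- rest_hole (a point): Centre of the rest's brass knuckle and its hole: local (0, 118, 12) mm of rest. The hole axis is local x. Knuckle: 22 mm outside diameter, 12 mm hole, 24 mm long.
- wheel: Fixed banding wheel: round dark disc 150 mm across on a green foot, its top 68 mm above the bench, beneath the place where the rest is held. Origin: centre of its underside.
- pin: Bystander: bent steel hinge pin, 7 mm thick, 85 mm long, lying beside the post's base. Origin on the bench at about its middle.
- jar_blue: Bystander: paint jar with blue lid, 60 mm across, 75 mm high. Origin: centre of its underside.
- jar_ochre: Bystander: paint jar with yellow lid, 60 mm across, 75 mm high. Origin: centre of its underside.
- mug: Bystander: blue mug, 80 mm across, 85 mm high. Origin: centre of its underside.
- bowl: Bystander: white bowl, 170 mm across, 70 mm high. Origin: centre of its underside.
- bottle: Bystander: clear water bottle with yellow cap, 66 mm across, 200 mm high. Origin: centre of its underside.
- tile: Bystander: white tile 100 x 100 x 10 mm lying flat. Origin: centre of its underside.

How it is judged:
On the way, in this order (a step that is already met when the one before it is completed fails the run):
1. the bolt is fully home in its keeper while the rest still lies on the bench (value of joint bolt above 0.046 m and height (world z) of rest below 0.02 m), for 0.2 s.
2. the hand rest is lifted clear of the bench in the gripper (height (world z) of rest above 0.06 m and contact force between the fingers and rest above 1 N), for 0.2 s.
At the end, for the whole second after the job is handed in: Bolt within 5 mm of its stop; rest's knuckle within 6 mm of mid-gap, its hole within 5 mm of the post's hole axis up/down and in/out; rest level, cork up and square within 0.12 rad, still, gripped, pressing under 1.5 N on the post and under 0.5 N on the wheel (value of joint bolt above 0.045 m and y of rest_hole in the frame of post_hole between -0.005 and 0.005 m and z of rest_hole in the frame of post_hole between -0.005 and 0.005 m and x of rest_hole in the frame of post_hole between -0.006 and 0.006 m and angle between the x axis of rest and the x axis of post, either way round below 0.12 rad and angle between rest's own z axis and vertical below 0.12 rad and contact force between the fingers and rest above 1 N and contact force between rest and post below 1.5 N and contact force between rest and wheel below 0.5 N and linear speed of rest below 0.02 m/s); the arm keeps its last pose, push and grip.
It fails at once if a bystander (pin, jars, mug, bowl, bottle, tile) is moved by more than 30 mm (distance of any of pin, jar_blue, jar_ochre, mug, bowl, bottle, tile from where it was at the start of the episode above 0.03 m).
It also fails if it takes over 53 s, if anything falls off the work surface, if the arm or the gripper's body presses on something with over 40 N, if the wrist force passes 120 N, or if a joint passes its speed limit or range.

## Working session

There is one attempt and no reset: what is moved stays moved. The work goes in short steps, Python scripts to look and compute and a shell command to move; the robot and the scene stay as the last step left them, time stands still between calls to the robot, and variables do not carry over. Pictures are saved under pics/ and viewed, at most 10 in all, crops included, and the job is handed in when it is done.

```bash
mkdir -p pics; ls; cat > h.py <<'E'
import numpy as np,cv2
from bench import arm
def snap(n,f=None):
    c=arm.get_calibration(n);p,d=arm.snapshot(n)
    if f:cv2.imwrite('pics/'+f,p[:,:,::-1])
    return p,d,c
def K(c):return np.array([[c['fx'],0,c['cx']],[0,c['fy'],c['cy']],[0,0,1]])
def cloud(d,c):
    v,u=np.indices(d.shape);R=cv2.Rodrigues(np.array(c['rvec'],float))[0]
    P=np.stack([(u-c['cx'])/c['fx']*d,(v-c['cy'])/c['fy']*d,d],-1)
    return (P-np.array(c['tvec']).ravel())@R
def ray(uv,z,c):
    R=cv2.Rodrigues(np.array(c['rvec'],float))[0];o=-R.T@np.array(c['tvec']).ravel()
    q=R.T@np.array([(uv[0]-c['cx'])/c['fx'],(uv[1]-c['cy'])/c['fy'],1]);return o+q*(z-o[2])/q[2]
E
python3 - <<'E'
from h import *
for n in ['scene','top']:
    p,d,c=snap(n,n+'0.png');np.savez(n+'0.npz',p=p,d=d,**{k:np.array(v) for k,v in c.items()})
s=arm.sense();print(s,arm.grasp_offset)
E
```

```text
pics
{'time_s': 0.1, 'joint_positions': array([ 1.34405606,  0.32178628, -0.07010023,  1.45151848,  0.0226181 ,
        1.37078024, -0.05690016]), 'qd': array([ 0.00086639, -0.00026804, -0.00062932, -0.00053417, -0.00074648,
       -0.00206215,  0.00186534]), 'effort': array([-1.30297449e-04, -4.94874537e+01, -3.83954756e-01, -3.15209234e+01,
        1.29518277e-02,  7.43318873e-03, -1.09637398e-05]), 'tool_pos': array([ 0.15488537, -0.63080445,  0.23032602]), 'eef_rot': array([-3.13989064e+00,  1.02680641e-04,  2.40885619e-01]), 'contact_force': array([ 0.02657529, -0.51638808, -0.0379506 ]), 'wrist_torque': array([-0.00438157,  0.01672459, -0.04173945]), 'finger_force': 0.0, 'gripper_width': 0.9999818921451786} 0.0187
```

View pics/top0.png

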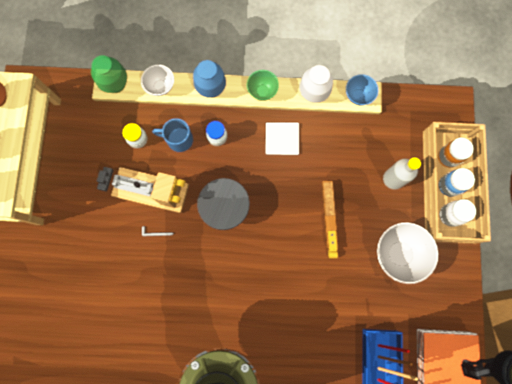

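View pics/scene0.png

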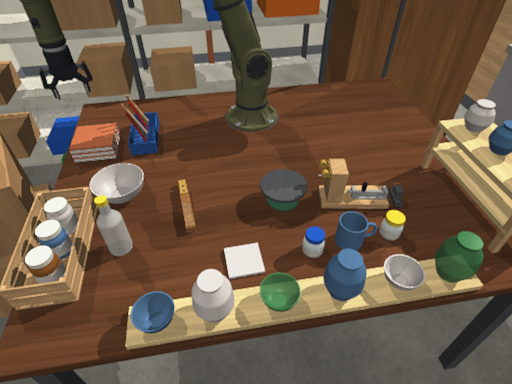

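The top view shows the post at about (170,190) with its hinge facing right and the bolt knob near (143,184). The wheel is at (223,203). The rest is at (330,220), brass end towards the robot at (333,252). The pin is at (155,233). Next I'll measure these.

```bash
python3 - <<'E'
from h import *
z=np.load('top0.npz');p,d=z['p'],z['d'];c={k:z[k] for k in ['fx','fy','cx','cy','rvec','tvec']}
P=cloud(d,c);hsv=cv2.cvtColor(p,cv2.COLOR_RGB2HSV)
def rect(m,name):
    q=P[m];r=cv2.minAreaRect((q[:,:2]*1000).astype(np.float32));print(name,m.sum(),np.round(r[0],1),np.round(r[1],1),round(r[2],1),'z',np.round(np.percentile(q[:,2],[5,50,95]),3))
    return r
v,u=np.indices(d.shape);box=lambda a,b,e,f:(u>=a)&(u<=b)&(v>=e)&(v<=f)
print('bench z',np.median(P[box(260,300,180,240)][:,2]), 'mm/px',d[220,330]/c['fx'])
m=box(315,350,170,270)&(P[...,2]>.014);r=rect(m,'rest');print(cv2.boxPoints(r))
br=m&(hsv[...,0]<=28)&(hsv[...,0]>=18)&(hsv[...,1]>150);
for (uu,vv) in [(328,190),(330,215),(333,235),(333,250),(334,257),(178,190),(182,182),(182,200),(165,185)]:print(uu,vv,p[vv,uu],hsv[vv,uu],np.round(P[vv,uu],3))
b=box(105,195,160,220)
rect(b&(P[...,2]>.13),'posttop')
rect(b&(P[...,2]>.012)&(u>=110),'board+')
rect(box(90,112,160,195)&(P[...,2]>.04),'keeper')
m=b&(P[...,2]>.055)&(P[...,2]<.08)&(u<152);rect(m,'knob')
rect(box(190,255,170,235)&(P[...,2]>.06),'wheel')
cv2.imwrite('pics/a.png',np.hstack([cv2.resize(p[155:220,90:200,::-1],None,fx=4,fy=4,interpolation=cv2.INTER_CUBIC),cv2.resize(cv2.copyMakeBorder(p[170:270,300:360,::-1],0,0,0,0,0),(156,260),interpolation=cv2.INTER_CUBIC)]))
E
```

```text
bench z 0.0014293814107156672 mm/px 0.002947323214299035
rest 806 [ 428.6 -254.1] [153.7 367.2] 59.6 z [0.019 0.026 0.033]
[[ 231.34755 -227.26624]
 [ 547.9198  -413.33173]
 [ 625.77686 -280.86566]
 [ 309.2046   -94.80017]]
328 190 [238 181  97] [ 18 151 238] [ 0.585 -0.291  0.024]
330 215 [214 145  70] [ 16 172 214] [ 0.509 -0.298  0.028]
333 235 [239 200  90] [ 22 159 239] [ 0.451 -0.308  0.029]
333 250 [247 213  56] [ 25 197 247] [ 0.408 -0.31   0.02 ]
334 257 [236 185  51] [ 22 200 236] [ 0.388 -0.314  0.013]
178 190 [99 72 42] [ 16 147  99] [0.558 0.152 0.046]
182 182 [233 183  51] [ 22 199 233] [0.564 0.126 0.14 ]
182 200 [197 151  83] [ 18 148 197] [0.533 0.143 0.018]
165 185 [253 232 142] [ 24 112 253] [0.552 0.172 0.143]
posttop 636 [459.3  43.4] [397.9  90.4] 55.5 z [0.135 0.141 0.146]
board+ 2291 [498.  120.4] [554.5 142.3] 63.1 z [0.017 0.027 0.143]
keeper 93 [460.5 147.2] [569.6  36.2] 61.6 z [0.044 0.049 0.053]
knob 29 [566.8 272.9] [17.  12.2] 49.5 z [0.063 0.069 0.074]
wheel 2117 [445.6   4.2] [302.6 148.4] 9.8 z [0.065 0.069 0.074]
```

View pics/a.png

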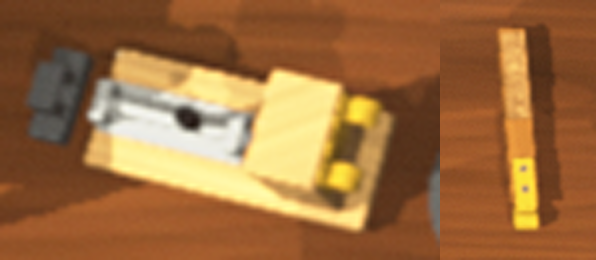

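The crop shows the knob at crop (188,118), i.e. about (137,184), and the two knuckles at about (180,182) and (176,199). Pixels with zero depth spoiled some of the rectangles, so I'll redo them without those.

```bash
python3 - <<'E'
from h import *
z=np.load('top0.npz');p,d=z['p'],z['d'];c={k:z[k] for k in ['fx','fy','cx','cy','rvec','tvec']}
P=cloud(d,c);hsv=cv2.cvtColor(p,cv2.COLOR_RGB2HSV);ok=d>0
v,u=np.indices(d.shape);box=lambda a,b,e,f:(u>=a)&(u<=b)&(v>=e)&(v<=f)&ok
def rect(m,h,name):
    n,l,s,_=cv2.connectedComponentsWithStats(m.astype(np.uint8));m=l==1+np.argmax(s[1:,4])
    q=np.array([ray((a,b),h,c) for a,b in zip(u[m],v[m])])
    r=cv2.minAreaRect((q[:,:2]*1000).astype(np.float32));print(name,m.sum(),np.round(r[0],1),np.round(r[1],1),round(r[2],1),'z',np.round(np.median(P[m][:,2]),3),'mean',np.round(q.mean(0),4))
    return r
rect(box(315,350,170,270)&(P[...,2]>.015)&(hsv[...,2]>150),.026,'rest')
rect(box(315,350,170,270)&(hsv[...,0]>=20)&(hsv[...,1]>180)&(hsv[...,2]>180),.024,'restbrass')
b=box(105,195,160,220)
br=b&(hsv[...,0]>=20)&(hsv[...,1]>170)&(hsv[...,2]>150)&(P[...,2]>.11)
rect(b&(P[...,2]>.13)&~br&(u<174),.14,'posttop')
for a,e in [(160,190),(191,215)]: rect(br&(v>=a)&(v<=e),.139,'knuckle')
rect(b&(P[...,2]>.012)&(P[...,2]<.026),.02,'board')
rect(box(90,112,160,195)&(P[...,2]>.04),.048,'keeper')
rect(b&(hsv[...,2]<70)&(u<148)&(u>130)&(P[...,2]>.05),.069,'knob')
rect(box(190,255,170,235)&(P[...,2]>.06),.068,'wheel')
E
```

```text
rest 772 [ 499.6 -296.8] [226.7  31.3] 5.8 z 0.026 mean [ 0.5008 -0.2971  0.026 ]
restbrass 199 [ 425.2 -306.6] [75.5 26.4] 2.9 z 0.026 mean [ 0.422  -0.3065  0.024 ]
posttop 500 [547.9 177.9] [52.9 75.9] 81.1 z 0.141 mean [0.5471 0.1784 0.14  ]
knuckle 70 [559.6 135.7] [25.1 30.2] 4.7 z 0.138 mean [0.5619 0.1356 0.139 ]
knuckle 69 [518.5 146.5] [31.6 23.7] 52.7 z 0.138 mean [0.518  0.1448 0.139 ]
board 709 [560.  243.6] [216.8  89.6] 79.4 z 0.021 mean [0.5388 0.2518 0.02  ]
keeper 88 [587.3 381.8] [23.9 35. ] 81.1 z 0.049 mean [0.5876 0.3826 0.048 ]
knob 18 [564.6 268.9] [12.7 10.1] 50.0 z 0.068 mean [0.5645 0.2687 0.069 ]
wheel 2100 [521.9  17.6] [148.5 146.9] 3.2 z 0.069 mean [0.5213 0.0172 0.068 ]
```

Results agree with the given sizes: post at (0.548, 0.178), +y heading about 79.5°, knob at (0.565, 0.270), rest heading about 186°. I'll move towards the knob.

```bash

python3 -m pendant '[[[0.69,0.6,0],[0,0,0.36],0],[[0.69,0.6,0],[0,0,0.36],0],[[0.69,0.6,0],[0,0,0.36],0],[[0.69,0.6,0],[0,0,0.36],0],[[0.69,0.6,0],[0,0,0.36],0]]'
python3 -m pendant '[[[0.69,0.6,0],[0,0,0.36],0],[[0.69,0.6,0],[0,0,0.36],0],[[0.69,0.6,0],[0,0,0.36],0],[[0.69,0.6,0],[0,0,0.36],0],[[0.69,0.6,0],[0,0,0.36],0]]'
python3 -m pendant '[[[0,0.8,0],[0,0,0],0],[[0,0.8,0],[0,0,0],0],[[0,0.8,0],[0,0,0],0],[[0,0.8,0],[0,0,0],0],[[0,0.8,0],[0,0,0],0]]'
python3 - <<'E'
from h import *
s=arm.sense();print(s['time_s'],s['tool_pos'],np.degrees(s['eef_rot']),s['joint_positions'])
E
```

```text
time_s: 0.6
tool_pos: [0.3315, -0.4772, 0.2312]
eef_rot: [-3.141, -0.002, 0.814]
contact_force: [0.3, 0.0, 0.3]
gripper_width: 1.004
finger_force: 0.0
time_s: 1.1
tool_pos: [0.5031, -0.3265, 0.2312]
eef_rot: [3.141, -0.002, 1.38]
contact_force: [0.5, -0.3, 0.6]
gripper_width: 0.999
finger_force: 0.0
time_s: 1.6
tool_pos: [0.5005, -0.1223, 0.2317]
eef_rot: [3.142, -0.002, 1.384]
contact_force: [0.6, 0.1, 0.2]
gripper_width: 0.999
finger_force: 0.0
1.6 [ 0.50045213 -0.12232495  0.23167804] [ 1.79999671e+02 -1.26913706e-01  7.92935840e+01] [ 0.77365308  0.06492817 -0.6041126   1.76222931  0.03571414  1.32601089
 -0.02499324]
```

```bash

python3 -m pendant '[[[0.08,0.7,0],[0,0,0],0],[[0.08,0.7,0],[0,0,0],0],[[0.08,0.7,0],[0,0,0],0],[[0.08,0.7,0],[0,0,0],0],[[0.08,0.7,0],[0,0,0],0]]'
python3 -m pendant '[[[0.08,0.5,0],[0,0,0],0],[[0.08,0.5,0],[0,0,0],0],[[0.08,0.5,0],[0,0,0],0],[[0.08,0.5,0],[0,0,0],0],[[0.08,0.5,0],[0,0,0],0]]' | grep -A0 tool
python3 - <<'E'
from h import *
p,d,c=snap('wrist','w1.png');np.savez('w1.npz',p=p,d=d,**{k:np.array(v) for k,v in c.items()})
E
```

```text
time_s: 2.1
tool_pos: [0.5196, 0.0493, 0.2314]
eef_rot: [-3.141, -0.002, 1.38]
contact_force: [0.3, 0.2, -0.6]
gripper_width: 0.999
finger_force: 0.0
tool_pos: [0.54, 0.1677, 0.2307]
```

View pics/w1.png

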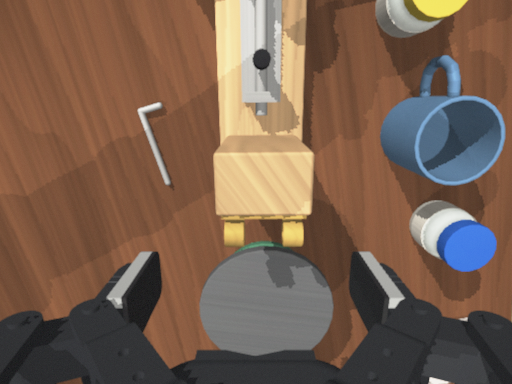

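The wrist view shows the knob top at (261,59), the knuckles near (234,234) and (292,234), and the post top spanning columns 215–313.

```bash
python3 - <<'E'
from h import *
z=np.load('w1.npz');p,d=z['p'],z['d'];c={k:z[k] for k in ['fx','fy','cx','cy','rvec','tvec']}
R=cv2.Rodrigues(c['rvec'])[0];print('cam',-R.T@c['tvec'].ravel())
P=cloud(d,c);hsv=cv2.cvtColor(p,cv2.COLOR_RGB2HSV);ok=d>0
v,u=np.indices(d.shape);box=lambda a,b,e,f:(u>=a)&(u<=b)&(v>=e)&(v<=f)&ok
def rect(m,h,name):
    n,l,s,_=cv2.connectedComponentsWithStats(m.astype(np.uint8));m=l==1+np.argmax(s[1:,4])
    q=np.array([ray((a,b),h,c) for a,b in zip(u[m],v[m])])
    r=cv2.minAreaRect((q[:,:2]*1000).astype(np.float32));print(name,m.sum(),np.round(r[0],1),np.round(r[1],1),round(r[2],1),'z',np.round(np.median(P[m][:,2]),3),'px',u[m].min(),u[m].max(),v[m].min(),v[m].max())
    return r
rect(box(200,330,130,214)&(P[...,2]>.136),.14,'posttop')
k=box(215,313,216,260)&(P[...,2]>.105)
rect(k&(u<256)&(v>220),.13,'kL');rect(k&(u>270)&(v>220),.13,'kR')
k2=k&(v>220)&(P[...,2]>.138);rect(k2&(u<262),.14,'kLtop');rect(k2&(u>262),.14,'kRtop')
rect(box(245,280,40,75)&(P[...,2]>.062)&(P[...,2]<.08),.069,'knob')
rect(box(245,280,40,75)&(hsv[...,2]<60),.069,'knobdark')
E
```

```text
cam [0.55306891 0.23894044 0.37376752]
posttop 6202 [546.3 178.2] [48.7 74.3] 78.7 z 0.14 px 213 313 151 214
kL 552 [514.5 138.1] [23.3 16.6] 78.0 z 0.139 px 224 244 221 247
kR 553 [561.  129.2] [22.6 17.4] 79.9 z 0.139 px 281 302 221 246
kLtop 353 [515.2 139.8] [15.6 15.1] 78.0 z 0.141 px 224 243 228 246
kRtop 341 [561.  131.1] [16.5 15.1] 80.0 z 0.14 px 283 302 227 246
knob 278 [563.8 271. ] [15.4 14.9] 78.6 z 0.07 px 252 269 49 68
knobdark 246 [564.5 270.1] [15.4 13.2] 78.6 z 0.07 px 254 269 50 69
```

```bash

python3 -m pendant '[[[0.096,0.412,0],[0,0,0],0],[[0.096,0.412,0],[0,0,0],0],[[0.096,0.412,0],[0,0,0],0],[[0.096,0.412,0],[0,0,0],0],[[0.096,0.412,0],[0,0,0],0]]' | grep tool
python3 -m pendant '[[[0,0,-0.2],[0,0,0],0.2],[[0,0,-0.35],[0,0,0],0.4],[[0,0,-0.5],[0,0,0],0.4],[[0,0,-0.5],[0,0,0],0.4],[[0,0,-0.5],[0,0,0],0.4]]' 20
python3 - <<'E'
from h import *
p,d,c=snap('wrist','w2.png')
E
```

```text
tool_pos: [0.5647, 0.2688, 0.231]
time_s: 3.65
tool_pos: [0.5647, 0.2695, 0.107]
eef_rot: [3.141, 0.001, 1.369]
contact_force: [0.6, 0.5, 0.8]
gripper_width: 0.598
finger_force: 0.0
```

View pics/w2.png

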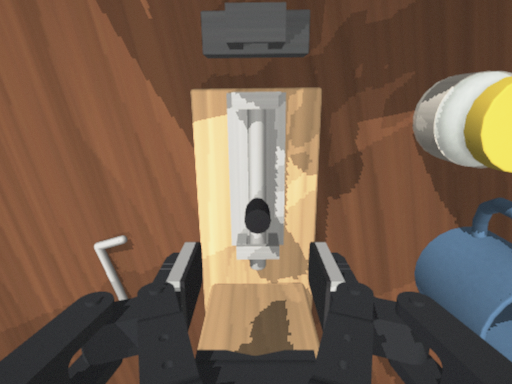

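The knob at (258,215) is centred between the fingers, whose tips are at about (192,258) and (322,258). Next I go down and grip it.

```bash

python3 -m pendant '[[[0,0.006,-0.12],[0,0,0],0.4],[[0,0.006,-0.228],[0,0,0],0.4],[[0,0.006,-0.228],[0,0,0],0.4],[[0,0.006,-0.228],[0,0,0],1],[[0,0.006,-0.228],[0,0,0],1]]' 20
python3 -m pendant '[[[0,0,0],[0,0,0],1],[[0,0,0],[0,0,0],1],[[0,0,0],[0,0,0],1],[[0,0,0],[0,0,0],1],[[0,0,0],[0,0,0],1]]'
```

```text
time_s: 4.2
tool_pos: [0.5657, 0.2741, 0.0522]
eef_rot: [3.138, -0.002, 1.372]
contact_force: [-0.3, 0.0, 1.0]
gripper_width: 0.268
finger_force: 0.0
time_s: 4.7
tool_pos: [0.567, 0.2738, 0.0522]
eef_rot: [3.136, -0.003, 1.371]
contact_force: [3.8, -0.6, 8.0]
gripper_width: 0.174
finger_force: 22.4
```

```bash

python3 -m pendant '[[[0.01,0.05,0],[0,0,0],1],[[0.02,0.1,0],[0,0,0],1],[[0.03,0.14,0],[0,0,0],1],[[0.034,0.18,0],[0,0,0],1],[[0.034,0.18,0],[0,0,0],1]]'
python3 -m pendant '[[[0.002,0.01,0],[0,0,0],1],[[0.003,0.018,0],[0,0,0],1],[[0.003,0.022,0],[0,0,0],1],[[0.003,0.022,0],[0,0,0],1],[[0.003,0.022,0],[0,0,0],1]]'
```

```text
time_s: 5.2
tool_pos: [0.5759, 0.3198, 0.0523]
eef_rot: [3.135, -0.004, 1.372]
contact_force: [5.1, 0.6, 5.4]
gripper_width: 0.176
finger_force: 22.3
time_s: 5.7
tool_pos: [0.5763, 0.3218, 0.0522]
eef_rot: [3.136, 0.001, 1.37]
contact_force: [1.4, -6.0, 9.5]
gripper_width: 0.173
finger_force: 22.7
```

```bash

python3 -m pendant '[[[0,0,0],[0,0,0],0.4],[[0,0,0],[0,0,0],0.4],[[0,0,0],[0,0,0],0.4],[[0,0,0.2],[0,0,0],0.4],[[0,0,0.4],[0,0,0],0.2]]'
python3 -m pendant '[[[0,0,0.3],[0,0,0],0],[[0,-0.1,0.4],[0,0,0],0],[[0,-0.2,0.4],[0,0,0],0],[[0,-0.2,0.4],[0,0,0],0],[[0,-0.2,0.4],[0,0,0],0]]'
python3 - <<'E'
from h import *
p,d,c=snap('wrist','w3.png');P=cloud(d,c)
m=((P[...,2]>.062)&(P[...,2]<.076)&(d>0)&(abs(P[...,0]-.573)<.025)&(abs(P[...,1]-.315)<.035)).astype(np.uint8)
n,l,s,ce=cv2.connectedComponentsWithStats(m);i=1+np.argmax(s[1:,4]);print(s[i],ray(ce[i],.069,c))
E
```

```text
time_s: 6.2
tool_pos: [0.5714, 0.3232, 0.1482]
eef_rot: [-3.137, 0.003, 1.373]
contact_force: [1.3, 0.5, 0.3]
gripper_width: 0.75
finger_force: 0.0
time_s: 6.7
tool_pos: [0.573, 0.2733, 0.2489]
eef_rot: [-3.141, 0.0, 1.371]
contact_force: [-0.3, 0.3, -0.9]
gripper_width: 0.998
finger_force: 0.0
[241 120  16  16 203] [0.57344327 0.31921927 0.069     ]
```

```bash

python3 - <<'E'
from h import *
p,d,c=snap('wrist');P=cloud(d,c);ok=d>0;v,u=np.indices(d.shape)
R=np.array([[.982,-.189],[.189,.982]]) 
L=(P[...,:2]-[.5463,.1782])@np.array([[.982,.189],[-.189,.982]])
def f(m,h):
    n,l,s,_=cv2.connectedComponentsWithStats(m.astype(np.uint8));m=l==1+np.argmax(s[1:,4])
    q=np.array([ray((a,b),h,c)[:2] for a,b in zip(u[m],v[m])]);q=(q-[.5463,.1782])@np.array([[.982,.189],[-.189,.982]])
    print(m.sum(),np.round(1000*np.percentile(q,[0.5,50,99.5],0),1).tolist(),q.mean(0))
f(ok&(abs(L[...,0])<.02)&(abs(L[...,1]-.14)<.03)&(P[...,2]>.062)&(P[...,2]<.08),.069)
f(ok&(abs(L[...,0])<.045)&(L[...,1]>.18)&(L[...,1]<.24)&(P[...,2]>.044)&(P[...,2]<.053),.048)
f(ok&(abs(L[...,0])<.05)&(abs(L[...,1])<.06)&(P[...,2]>.135)&(P[...,2]<.145),.14)
E
```

```text
206 [[-7.1, 136.3], [-0.1, 144.1], [7.7, 150.9]] [-2.04901344e-05  1.43722620e-01]
756 [[-16.8, 196.2], [0.2, 206.4], [16.1, 216.5]] [-1.00286201e-04  2.06189139e-01]
4184 [[-36.7, -27.2], [-0.0, 0.5], [36.7, 25.9]] [-2.70746952e-05  2.49282872e-04]
```

The bolt is home: the knob is 62.5 mm from the keeper, against 63 mm nominal. Next, the rest.

```bash

python3 -m pendant '[[[-0.07,-0.76,0],[0,0,0.39],0],[[-0.07,-0.76,0],[0,0,0.39],0],[[-0.07,-0.76,0],[0,0,0.39],0],[[-0.07,-0.76,0],[0,0,0.39],0],[[-0.07,-0.76,0],[0,0,0.39],0]]'|grep -E 'pos|rot'
python3 -m pendant '[[[-0.07,-0.76,0],[0,0,0.39],0],[[-0.07,-0.76,0],[0,0,0.39],0],[[-0.07,-0.76,0],[0,0,0.39],0],[[-0.07,-0.76,0],[0,0,0.39],0],[[-0.07,-0.76,0],[0,0,0.39],0]]'|grep -E 'pos|rot'
python3 -m pendant '[[[-0.07,-0.76,0],[0,0,0.39],0],[[-0.07,-0.76,0],[0,0,0.39],0],[[-0.07,-0.76,0],[0,0,0.39],0],[[-0.07,-0.76,0],[0,0,0.39],0],[[-0.07,-0.76,0],[0,0,0.39],0]]'|grep -E 'pos|rot'
python3 -m pendant '[[[0,0,0],[0,0,0],0],[[0,0,0],[0,0,0],0]]'|grep -E 'pos|rot'
python3 - <<'E'
from h import *
p,d,c=snap('wrist','w4.png');P=cloud(d,c);hsv=cv2.cvtColor(p,cv2.COLOR_RGB2HSV);v,u=np.indices(d.shape)
s=arm.sense();print(s['time_s'],s['tool_pos'],np.degrees(s['eef_rot'][2]))
m=(d>0)&(P[...,2]>.016)&(P[...,2]<.034)&(abs(P[...,1]+.3)<.06)&(abs(P[...,0]-.5)<.15)
n,l,st,_=cv2.connectedComponentsWithStats(m.astype(np.uint8));m=l==1+np.argmax(st[1:,4]);print(st[1+np.argmax(st[1:,4])])
q=P[m][:,:2]*1000;r=cv2.minAreaRect(q.astype(np.float32));print(r)
print(cv2.fitLine(q.astype(np.float32),cv2.DIST_L2,0,.01,.01).ravel())
E
```

```text
tool_pos: [0.5554, 0.078, 0.2478]
eef_rot: [-3.138, 0.001, 1.982]
tool_pos: [0.5371, -0.1116, 0.2479]
eef_rot: [-3.14, -0.002, 2.596]
tool_pos: [0.5182, -0.3038, 0.2469]
eef_rot: [3.141, -0.003, -3.08]
tool_pos: [0.5216, -0.2935, 0.2488]
eef_rot: [3.139, -0.0, -3.071]
8.55 [ 0.52169232 -0.29342011  0.24912572] -175.9171035697496
[ 234   38   32  201 5080]
((497.95245361328125, -300.48876953125), (227.57315063476562, 30.000097274780273), 5.680211544036865)
[ 9.9507332e-01  9.9141836e-02  4.9100311e+02 -3.0113321e+02]
```

View pics/w4.png

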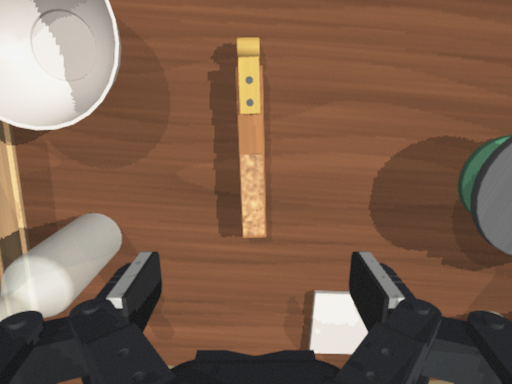

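The wrist view shows the rest from its knuckle at (248,46) to its far end at (255,237). The bottle and bowl are well to the left. I'll descend in two stages and partly close the fingers.

```bash

python3 -m pendant '[[[-0.037,-0.023,-0.2],[0,0,0.018],0.2],[[-0.037,-0.023,-0.4],[0,0,0.018],0.2],[[-0.037,-0.023,-0.6],[0,0,0.018],0.2],[[-0.037,-0.023,-0.75],[0,0,0.018],0.2],[[-0.037,-0.023,-0.75],[0,0,0.018],0.2]]'
python3 -m pendant '[[[0,0,0],[0,0,0],0.2],[[0,0,0],[0,0,0],0.2]]'|grep -E 'pos|rot'
python3 - <<'E'
from h import *
p,d,c=snap('wrist','w5.png');P=cloud(d,c)
s=arm.sense();print(s['time_s'],s['tool_pos'],np.degrees(s['eef_rot']))
m=(d>0)&(P[...,2]>.016)&(P[...,2]<.034)&(abs(P[...,1]+.3)<.06)&(abs(P[...,0]-.5)<.15)
q=P[m&(P[...,0]<.48)][:,:2]*1000;r=cv2.minAreaRect(q.astype(np.float32));print(r)
E
```

```text
time_s: 9.05
tool_pos: [0.508, -0.2981, 0.0567]
eef_rot: [3.135, -0.008, -3.042]
contact_force: [-0.3, -0.2, -0.3]
gripper_width: 0.802
finger_force: 0.0
tool_pos: [0.5139, -0.302, 0.0649]
eef_rot: [-3.139, 0.004, -3.044]
9.3 [ 0.5137761  -0.30241003  0.06497211] [-179.81698151    0.22503027 -174.44283772]
((435.7632751464844, -306.64495849609375), (91.68643951416016, 30.11789321899414), 5.7133917808532715)
```

View pics/w5.png

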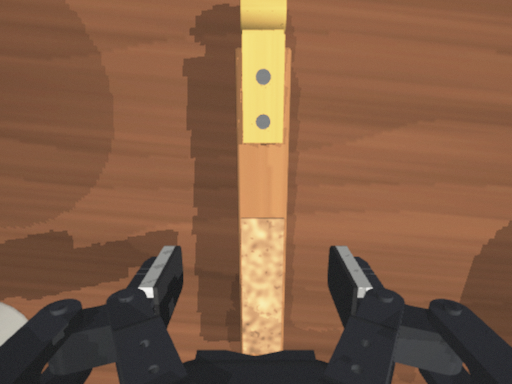

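The bar's centre line at u≈263 is about 3.5 mm off the finger midline at 256. I'll correct that, go down and grip.

```bash

python3 -m pendant '[[[-0.004,0.014,-0.12],[0,0,0],0.2],[[-0.004,0.014,-0.22],[0,0,0],0.2],[[-0.004,0.014,-0.242],[0,0,0],0.2],[[-0.004,0.014,-0.242],[0,0,0],0.2],[[-0.004,0.014,-0.242],[0,0,0],0.2]]'
python3 -m pendant '[[[0,0,0],[0,0,0],1],[[0,0,0],[0,0,0],1],[[0,0,0],[0,0,0],1],[[0,0,0],[0,0,0],1],[[0,0,0],[0,0,0],1]]' 60
python3 -m pendant '[[[0,0,0],[0,0,0],1],[[0,0,0],[0,0,0],1],[[0,0,0],[0,0,0],1]]'
```

```text
time_s: 9.8
tool_pos: [0.5119, -0.2992, 0.0034]
eef_rot: [-3.14, 0.002, -3.045]
contact_force: [0.6, -0.5, 0.3]
gripper_width: 0.801
finger_force: 0.0
time_s: 10.3
tool_pos: [0.5112, -0.299, 0.0024]
eef_rot: [-3.14, 0.001, -3.045]
contact_force: [0.2, 0.4, 6.4]
gripper_width: 0.335
finger_force: 61.3
time_s: 10.6
tool_pos: [0.5112, -0.299, 0.0024]
eef_rot: [-3.14, 0.001, -3.045]
contact_force: [-1.7, 0.1, 5.9]
gripper_width: 0.336
finger_force: 61.3
```

```bash

python3 -m pendant '[[[0,0,0.1],[0,0,0],1],[[0,0,0.25],[0,0,0],1],[[0,0,0.4],[0,0,0],1],[[0,0,0.55],[0,0,0],1],[[0,0,0.7],[0,0,0],1]]'
python3 -m pendant '[[[0,0.1,0.2],[0,0,-0.09],1],[[0,0.2,0.3],[0,0,-0.18],1],[[0,0.3,0.3],[0,0,-0.27],1],[[0,0.4,0.3],[0,0,-0.36],1],[[0,0.42,0.3],[0,0,-0.39],1]]'
python3 -m pendant '[[[0,0.1,0],[0,0,-0.09],1],[[0,0.2,0],[0,0,-0.18],1],[[0,0.3,0],[0,0,-0.27],1],[[0,0.4,0],[0,0,-0.36],1],[[0,0.42,0],[0,0,-0.39],1]]'
python3 -m pendant '[[[0,0.1,0],[0,0,-0.09],1],[[0,0.2,0],[0,0,-0.18],1],[[0,0.3,0],[0,0,-0.27],1],[[0,0.35,0],[0,0,-0.36],1],[[0,0.35,0],[0,0,-0.4],1]]'
python3 -m pendant '[[[0,0,0],[0,0,0],1],[[0,0,0],[0,0,0],1],[[0,0,0],[0,0,0],1]]'
python3 - <<'E'
from h import *
s=arm.sense();print(s['time_s'],s['tool_pos'],np.degrees(s['eef_rot']))
p,d,c=snap('wrist','w6.png');np.savez('w6.npz',p=p,d=d,**{k:np.array(v) for k,v in c.items()})
E
```

```text
time_s: 11.1
tool_pos: [0.5099, -0.2981, 0.1772]
eef_rot: [3.141, -0.001, -3.045]
contact_force: [0.2, -0.6, -2.3]
gripper_width: 0.336
finger_force: 60.4
time_s: 11.6
tool_pos: [0.5106, -0.1891, 0.2515]
eef_rot: [3.141, -0.0, 2.626]
contact_force: [-0.0, 0.1, -2.4]
gripper_width: 0.338
finger_force: 60.4
time_s: 12.1
tool_pos: [0.5101, -0.0842, 0.2511]
eef_rot: [-3.141, -0.001, 2.014]
contact_force: [-0.4, 0.1, -1.8]
gripper_width: 0.333
finger_force: 60.4
time_s: 12.6
tool_pos: [0.5098, 0.0022, 0.251]
eef_rot: [-3.141, -0.0, 1.385]
contact_force: [0.1, -0.6, -1.4]
gripper_width: 0.336
finger_force: 60.4
time_s: 12.9
tool_pos: [0.5103, -0.0015, 0.2511]
eef_rot: [-3.141, 0.0, 1.385]
contact_force: [-0.7, 0.1, -1.3]
gripper_width: 0.34
finger_force: 60.4
12.9 [ 0.51031674 -0.00152208  0.25108278] [-1.79975988e+02  5.74770071e-03  7.93335306e+01]
```

View pics/w6.png

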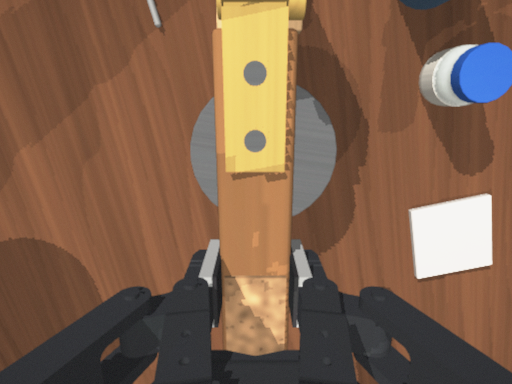

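The rest is held with its bar straight up the image. The brass leaf spans u 222–290, the bar end is at row ~29, and the knuckle is cut off at the top edge. I'll work out the tilt, heading and hole position from this view.

```bash
python3 - <<'E'
from h import *
z=np.load('w6.npz');p,d=z['p'],z['d'];c={k:z[k] for k in ['fx','fy','cx','cy','rvec','tvec']}
P=cloud(d,c);hsv=cv2.cvtColor(p,cv2.COLOR_RGB2HSV)
v,u=np.indices(d.shape);reg=(d>0)&(u>205)&(u<305)&(v<235)&(P[...,2]>.22)
brass=reg&(hsv[...,0]>=21)&(hsv[...,1]>130)&(hsv[...,2]>120)&(u>=222)&(u<=288)
m=brass&(v>20)&(v<165);q=P[m];print(m.sum(),np.percentile(q[:,2],[5,50,95]))
A=np.c_[q[:,:2]-q[:,:2].mean(0),np.ones(len(q))];co=np.linalg.lstsq(A,q[:,2],rcond=None)[0];print('plane slope x,y,z0',co,q[:,:2].mean(0))
# bar edges in rows
L=[];Rr=[]
for r in range(35,230,5):
    w=np.where(reg[r])[0]
    if len(w): 
        print(r,w.min(),w.max(),np.round(P[r,(w.min()+w.max())//2],4).tolist()) if r%25==10 or r==35 else 0
        L.append(ray((w.min()-.5,r),.247,c)[:2]);Rr.append(ray((w.max()+.5,r),.247,c)[:2])
for e in (L,Rr):
    f=cv2.fitLine(np.float32(e)*1000,cv2.DIST_L2,0,.01,.01).ravel();print('edge',np.degrees(np.arctan2(f[1],f[0])),f)
for uu in (218,219,293,294):
    w=np.where(reg[:,uu]&(P[...,2][:,uu]<.262))[0];print('col',uu,w.min(),P[w.min(),uu])
for r in range(0,30,3):print(r,np.round(P[r,255],4),p[r,255])
E
```

```text
2627 [0.27518449 0.27623592 0.27725667]
plane slope x,y,z0 [0.0022418  0.00041346 0.27624033] [0.52265586 0.06742536]
35 211 297 [0.5256, 0.09, 0.2755]
60 212 296 [0.5241, 0.0823, 0.2759]
85 213 295 [0.5226, 0.0744, 0.2769]
110 214 294 [0.5211, 0.0662, 0.2764]
135 215 293 [0.5195, 0.0577, 0.277]
160 216 293 [0.5177, 0.0484, 0.2752]
185 217 292 [0.5158, 0.0383, 0.2728]
210 218 291 [0.5139, 0.0284, 0.2735]
edge 79.35778 [1.8467556e-01 9.8279953e-01 5.0137088e+02 5.8828571e+01]
edge 79.362854 [1.8458852e-01 9.8281592e-01 5.3665411e+02 5.2190147e+01]Traceback (most recent call last):
  File "<stdin>", line 18, in <module>
    return umr_minimum(a, axis, None, out, keepdims, initial, where)
ValueError: zero-size array to reduction operation minimum which has no identity
```

```bash
python3 - <<'E'
from h import *
z=np.load('w6.npz');p,d=z['p'],z['d'];c={k:z[k] for k in ['fx','fy','cx','cy','rvec','tvec']}
P=cloud(d,c);v,u=np.indices(d.shape);reg=(d>0)&(u>205)&(u<305)&(v<235)&(P[...,2]>.22)
a=np.radians(79.36);ey=np.array([np.cos(a),np.sin(a)]);ex=np.array([ey[1],-ey[0]]);t=np.array([.51032,-.00152])
loc=lambda q:np.round(1000*np.array([(q[:2]-t)@ex,(q[:2]-t)@ey]),1)
for r in range(35,230,30):
    w=np.where(reg[r])[0];print(r,loc(ray((w.min()-.5,r),.273,c)),loc(ray((w.max()+.5,r),.273,c)),loc(ray((222,r),.276,c)))
for uu in (216,218,220,293,295):
    g=cv2.cvtColor(p,cv2.COLOR_RGB2GRAY)[:60,uu].astype(int);h=P[:60,uu,2];print(uu,[(r,round(float(h[r]),3)) for r in range(20,40,2)])
for uu in (218,294):
  for r in (26,28,30):print(uu,r,loc(ray((uu,r),.273,c)))
for r in range(0,30,4):print(r,np.round(P[r,255],4),loc(P[r,255]))
h=np.array([.5381,.1353]);print('hinge',loc(h))
E
```

```text
35 [-16.8  93.2] [13.  93.2] [-12.6  92.7]
65 [-16.8  83.7] [13.  83.6] [-12.8  83.4]
95 [-16.5  73.6] [13.  73.6] [-13.1  73.6]
125 [-16.5  63.1] [13.  63.1] [-13.4  63.3]
155 [-16.6  51.9] [13.  51.9] [-13.8  52.4]
185 [-16.6  40.2] [13.  40.2] [-14.1  41. ]
215 [-16.6  27.8] [13.  27.8] [-14.5  28.9]
216 [(20, 0.021), (22, 0.02), (24, 0.02), (26, 0.02), (28, 0.02), (30, 0.273), (32, 0.273), (34, 0.273), (36, 0.274), (38, 0.274)]
218 [(20, 0.021), (22, 0.021), (24, 0.022), (26, 0.02), (28, 0.021), (30, 0.273), (32, 0.273), (34, 0.273), (36, 0.273), (38, 0.272)]
220 [(20, 0.018), (22, 0.021), (24, 0.02), (26, 0.021), (28, 0.021), (30, 0.272), (32, 0.272), (34, 0.273), (36, 0.272), (38, 0.274)]
293 [(20, 0.131), (22, 0.021), (24, 0.02), (26, 0.022), (28, 0.02), (30, 0.272), (32, 0.273), (34, 0.274), (36, 0.273), (38, 0.273)]
295 [(20, 0.131), (22, 0.02), (24, 0.019), (26, 0.019), (28, 0.021), (30, 0.273), (32, 0.273), (34, 0.273), (36, 0.273), (38, 0.271)]
218 26 [-14.1  96. ]
218 28 [-14.1  95.4]
218 30 [-14.2  94.8]
294 26 [11.7 96. ]
294 28 [11.7 95.3]
294 30 [11.7 94.7]
0 [0.5281 0.1019 0.2685] [ -1.6 104.9]
4 [0.5279 0.1008 0.2679] [ -1.6 103.8]
8 [0.5274 0.0979 0.2752] [ -1.6 100.9]
12 [0.5272 0.0966 0.2759] [-1.6 99.5]
16 [0.5269 0.0952 0.2772] [-1.6 98.1]
20 [0.5267 0.0943 0.2759] [-1.6 97.2]
24 [0.5264 0.0928 0.2777] [-1.6 95.6]
28 [0.5263 0.0919 0.2762] [-1.6 94.8]
hinge [  2.  139.6]
```

Bar measured level, heading 79.4°. The in/out hole offset is only known to about 4 mm, so I'll hover above the hinge and check it with the fixed cameras.

```bash

python3 -m pendant '[[[0.028,0.04,-0.1],[0,0,0],1],[[0.028,0.084,-0.2],[0,0,0],1],[[0.028,0.084,-0.284],[0,0,0],1],[[0.028,0.084,-0.284],[0,0,0],1],[[0.028,0.084,-0.284],[0,0,0],1]]'
python3 -m pendant '[[[0,0,0],[0,0,0],1],[[0,0,0],[0,0,0],1]]' | grep tool
python3 - <<'E'
from h import *
ims=[]
for n in ['scene','top']:
    p,d,c=snap(n);np.savez(n+'1.npz',p=p,d=d,**{k:np.array(v) for k,v in c.items()})
    h=np.array([.5381,.1353,.15]);uv=cv2.projectPoints(h[None],np.array(c['rvec'],float),np.array(c['tvec'],float),K(c),None)[0].ravel();print(n,uv,c['fx'])
    x,y=uv.astype(int);ims.append(cv2.resize(p[y-30:y+30,x-40:x+40,::-1],(400,300),interpolation=cv2.INTER_CUBIC))
cv2.imwrite('pics/b.png',np.hstack(ims))
s=arm.sense();print(s['time_s'],s['tool_pos'],np.degrees(s['eef_rot']))
E
```

```text
time_s: 13.45
tool_pos: [0.5176, 0.0195, 0.1806]
eef_rot: [-3.141, -0.0, 1.384]
contact_force: [0.2, -0.1, -1.4]
gripper_width: 0.336
finger_force: 60.3
tool_pos: [0.5184, 0.0197, 0.1816]
scene [323.85636196 162.41175113] 348.58146469608994
top [177.32954807 190.29553793] 471.76802837234175
13.75 [0.51805692 0.01973756 0.18127234] [1.79903749e+02 1.27238563e-02 7.92899889e+01]
```

View pics/b.png

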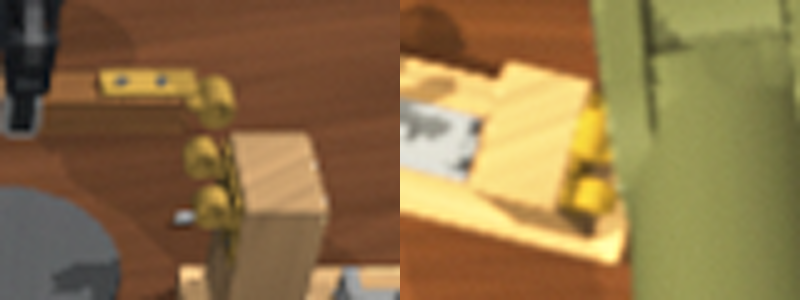

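The scene view (left half) shows the rest's knuckle at crop (215,100) just above the post's knuckles at (203,158) and (213,207). It looks a few mm too far towards the post. I'll measure it in the scene depth.

```bash
python3 - <<'E'
from h import *
z=np.load('scene1.npz');p,d=z['p'],z['d'];c={k:z[k] for k in ['fx','fy','cx','cy','rvec','tvec']}
P=cloud(d,c);hsv=cv2.cvtColor(p,cv2.COLOR_RGB2HSV)
R=cv2.Rodrigues(c['rvec'])[0];o=-R.T@c['tvec'].ravel()
a=np.radians(79.3);ey=np.array([np.cos(a),np.sin(a),0]);ex=np.array([ey[1],-ey[0],0]);h=np.array([.5381,.1353,.130])
L=np.stack([(P-h)@ex,(P-h)@ey,P[...,2]-.13],-1)*1000
print('cam',o)
br=(d>0)&(hsv[...,0]>=19)&(hsv[...,0]<=30)&(hsv[...,1]>150)&(hsv[...,2]>90)
from scipy.optimize import least_squares
def cyl(m,name):
    q=L[m];print(name,len(q),'x',np.round(np.percentile(q[:,0],[2,98]),1),'y',np.round(np.percentile(q[:,1],[2,50,98]),1),'z',np.round(np.percentile(q[:,2],[2,50,98]),1))
    f=least_squares(lambda t:np.hypot(q[:,1]-t[0],q[:,2]-t[1])-11,[q[:,1].mean(),q[:,2].mean()-5],loss='soft_l1');print('  axis y,z',np.round(f.x,1),'rms',round(np.sqrt(np.mean(f.fun**2)),1))
near=br&(abs(L[...,0])<45)&(L[...,1]>-14)&(L[...,1]<20)
v,u=np.indices(d.shape)
cr=lambda a,b,e,f:(u>=283+a/5)&(u<=283+b/5)&(v>=132+e/5)&(v<=132+f/5)
cyl(br&cr(190,237,72,127),'rest knuckle');cyl(br&cr(180,220,133,180),'far');cyl(br&cr(190,226,183,228),'near')
for n,mm in (('leaf',br&cr(98,192,70,98)),):
    q=L[mm];print(n,len(q),np.round(np.percentile(q,[2,50,98],0),1).tolist())
E
```

```text
cam [ 1.31375223 -0.21153414  0.82012016]
rest knuckle 64 x [-7.6 16.5] y [-16.6  -3.9   6. ] z [52.5 67.5 73.9]
  axis y,z [-5.2 60. ] rms 3.1
far 49 x [-184.9  -10.9] y [-7.9  3.4 44.1] z [-131.     3.1   10. ]
  axis y,z [ 1.6 -1.4] rms 25.8
near 48 x [-9.8 36.9] y [-7.   4.1 16. ] z [-18.1   1.9   9.8]
  axis y,z [ 1.4 -2.4] rms 4.6
leaf 79 [[-292.7, -68.5, -134.6], [2.2, -31.7, 73.8], [12.5, 36.7, 76.3]]
```

```bash
cat > sc.py <<'E'
from h import *
from scipy.optimize import least_squares
N=8;D=[];I=[]
for _ in range(N):
    p,d,c=snap('scene');D.append(d);I.append(p)
D=np.array(D);d=np.median(D,0);p=np.median(I,0).astype(np.uint8)
print('noise mm',1000*np.median(D[:,140:200,300:340].std(0)))
P=cloud(d,c);hsv=cv2.cvtColor(p,cv2.COLOR_RGB2HSV)
a=np.radians(79.3);ey=np.array([np.cos(a),np.sin(a),0]);ex=np.array([ey[1],-ey[0],0]);h=np.array([.5381,.1353,.130])
L=np.stack([(P-h)@ex,(P-h)@ey,P[...,2]-.13],-1)*1000
br=(d>0)&(hsv[...,0]>=18)&(hsv[...,0]<=30)&(hsv[...,1]>140)&(hsv[...,2]>80)
def cyl(x0,x1,yc,zc,name):
    m=br&(L[...,0]>x0)&(L[...,0]<x1)
    t=np.array([yc,zc],float)
    for tol in (5,3,2.5):
        r=np.hypot(L[...,1]-t[0],L[...,2]-t[1]);q=L[m&(abs(r-11)<tol)&(L[...,1]<t[0]+9)]
        q=q[~((q[:,1]<t[0]-8)&(q[:,2]>t[1]+8))]
        f=least_squares(lambda s:np.hypot(q[:,1]-s[0],q[:,2]-s[1])-11,t,loss='soft_l1');t=f.x
    print(name,len(q),np.round(t,1),'rms',round(np.sqrt(np.mean(f.fun**2)),2),'x',np.round([q[:,0].min(),q[:,0].max()],1),'spread',np.round(q.min(0)-np.r_[0,t],1),np.round(q.max(0)-np.r_[0,t],1))
import sys
rz=float(sys.argv[1])
cyl(-11,10,-3,rz,'rest');cyl(-33,-16,0,-1,'far');cyl(14,31,0,-1,'near')
E
python3 sc.py 60
```

```text
noise mm 2.0252502
rest 26 [-2.4 58.2] rms 0.47 x [-10.    9.4] spread [-10.  -10.    6.2] [ 9.4  7.9 11.6]
far 11 [-6.5 -1.3] rms 1.35 x [-27.4 -16. ] spread [-27.4   1.5  -6.7] [-16.    9.6  10.8]
near 8 [-5.7 -0.6] rms 1.1 x [21.3 30.9] spread [21.3  0.7 -7.8] [30.9  9.4 10.1]
```

The depth fit is too coarse here (noise is about 2 mm), so I'll find in/out by touch. I'll back off 2 mm, lower into the gap while watching the force, then feel for the plate, which the knuckle touches at +4 mm.

```bash

python3 -m pendant '[[[-0.0015,-0.008,-0.06],[0,0,0],1],[[-0.0015,-0.008,-0.12],[0,0,0],1],[[-0.0015,-0.008,-0.12],[0,0,0],1],[[-0.0015,-0.008,-0.12],[0,0,0],1]]'
python3 -m pendant '[[[0,0,-0.02],[0,0,0],1],[[0,0,-0.04],[0,0,0],1],[[0,0,-0.06],[0,0,0],1],[[0,0,-0.06],[0,0,0],1],[[0,0,-0.06],[0,0,0],1]]'
```

```text
time_s: 14.55
tool_pos: [0.5164, 0.0181, 0.1493]
eef_rot: [-3.14, -0.0, 1.385]
contact_force: [0.7, 0.2, -2.8]
gripper_width: 0.34
finger_force: 60.3
time_s: 15.05
tool_pos: [0.5171, 0.018, 0.1353]
eef_rot: [-3.141, -0.0, 1.384]
contact_force: [1.5, 0.2, -1.5]
gripper_width: 0.338
finger_force: 60.3
```

```bash

python3 -m pendant '[[[0,0,-0.02],[0,0,0],1],[[0,0,-0.04],[0,0,0],1],[[0,0,-0.061],[0,0,0],1],[[0,0,-0.061],[0,0,0],1],[[0,0,-0.061],[0,0,0],1]]'
python3 -m pendant '[[[0.0015,0.008,0],[0,0,0],1],[[0.0015,0.008,0],[0,0,0],1],[[0.0015,0.008,0],[0,0,0],1],[[0.0015,0.008,0],[0,0,0],1]]'
python3 -m pendant '[[[0.0015,0.008,0],[0,0,0],1],[[0.0015,0.008,0],[0,0,0],1],[[0.0015,0.008,0],[0,0,0],1],[[0.0015,0.008,0],[0,0,0],1]]'
python3 - <<'E'
from h import *
s=arm.sense();print(s['time_s'],s['tool_pos'],np.degrees(s['eef_rot']),s['contact_force'])
E
```

```text
time_s: 15.55
tool_pos: [0.517, 0.018, 0.1199]
eef_rot: [-3.141, -0.0, 1.384]
contact_force: [0.3, -0.4, -2.1]
gripper_width: 0.337
finger_force: 60.3
time_s: 15.95
tool_pos: [0.5176, 0.02, 0.1202]
eef_rot: [3.141, 0.0, 1.384]
contact_force: [-0.1, 0.2, -1.8]
gripper_width: 0.337
finger_force: 60.3
time_s: 16.35
tool_pos: [0.5179, 0.0219, 0.1201]
eef_rot: [3.142, 0.0, 1.384]
contact_force: [-0.5, 0.4, -2.2]
gripper_width: 0.336
finger_force: 60.3
16.35 [0.51786465 0.02194563 0.12009767] [1.79995916e+02 4.79990179e-03 7.93174212e+01] [-0.45040431  0.41389774 -2.19426104]
```

No contact yet. I'll keep feeling forward in 2 mm steps.

```bash

python3 -m pendant '[[[0.0015,0.008,0],[0,0,0],1],[[0.0015,0.008,0],[0,0,0],1],[[0.0015,0.008,0],[0,0,0],1],[[0.0015,0.008,0],[0,0,0],1]]' | grep -E 'pos|force'
python3 -m pendant '[[[0.0015,0.008,0],[0,0,0],1],[[0.0015,0.008,0],[0,0,0],1],[[0.0015,0.008,0],[0,0,0],1],[[0.0015,0.008,0],[0,0,0],1]]' | grep -E 'pos|force'
python3 -m pendant '[[[0.0015,0.008,0],[0,0,0],1],[[0.0015,0.008,0],[0,0,0],1],[[0.0015,0.008,0],[0,0,0],1],[[0.0015,0.008,0],[0,0,0],1]]' | grep -E 'pos|force'
```

```text
tool_pos: [0.5182, 0.024, 0.1201]
contact_force: [0.4, 0.2, -1.6]
finger_force: 60.3
tool_pos: [0.5186, 0.026, 0.1201]
contact_force: [0.2, -0.5, -0.3]
finger_force: 60.3
tool_pos: [0.5188, 0.027, 0.12]
contact_force: [0.2, -4.5, -0.5]
finger_force: 60.4
```

It touched the plate at tool y ≈ 0.0265. I'll back off 4 mm, then test sideways clearance by ±2 mm.

```bash

python3 -m pendant '[[[-0.004,-0.021,0],[0,0,0],1],[[-0.004,-0.021,0],[0,0,0],1],[[-0.004,-0.021,0],[0,0,0],1],[[-0.004,-0.021,0],[0,0,0],1]]' | grep -E 'pos|force'
python3 -m pendant '[[[0.008,-0.0015,0],[0,0,0],1],[[0.008,-0.0015,0],[0,0,0],1],[[0.008,-0.0015,0],[0,0,0],1],[[0.008,-0.0015,0],[0,0,0],1]]' | grep -E 'pos|force'
python3 -m pendant '[[[-0.016,0.003,0],[0,0,0],1],[[-0.016,0.003,0],[0,0,0],1],[[-0.016,0.003,0],[0,0,0],1],[[-0.016,0.003,0],[0,0,0],1]]' | grep -E 'pos|force'
```

```text
tool_pos: [0.5181, 0.0233, 0.1202]
contact_force: [0.5, -0.7, -0.8]
finger_force: 60.4
tool_pos: [0.52, 0.0225, 0.1201]
contact_force: [0.0, -0.3, -2.3]
finger_force: 60.4
tool_pos: [0.5159, 0.0231, 0.1201]
contact_force: [-0.4, 0.2, -2.6]
finger_force: 60.4
```

It is free on both sides. I'll return to the centre and check with one last picture.

```bash

python3 -m pendant '[[[0.008,-0.003,0],[0,0,0],1],[[0.008,-0.003,0],[0,0,0],1],[[0.008,-0.003,0],[0,0,0],1],[[0.008,-0.003,0],[0,0,0],1],[[0.008,-0.003,0],[0,0,0],1]]'
python3 - <<'E'
from h import *
p,d,c=snap('scene');cv2.imwrite('pics/f.png',cv2.resize(p[130:205,275:375,::-1],(800,600),interpolation=cv2.INTER_CUBIC))
s=arm.sense();print(s['time_s'],s['tool_pos'],np.degrees(s['eef_rot']),s['contact_force'])
p,d,c=snap('wrist');P=cloud(d,c);hsv=cv2.cvtColor(p,cv2.COLOR_RGB2HSV);v,u=np.indices(d.shape)
m=(d>0)&(v>20)&(v<165)&(u>224)&(u<288)&(P[...,2]>.12);print('leaf z',np.percentile(P[m][:,2],[10,50,90]))
E
```

```text
time_s: 19.25
tool_pos: [0.5179, 0.0224, 0.1201]
eef_rot: [-3.142, 0.0, 1.384]
contact_force: [0.2, -0.4, -1.9]
gripper_width: 0.338
finger_force: 60.4
19.3 [0.51796421 0.02239334 0.12008406] [1.79996797e+02 2.57987961e-03 7.93211486e+01] [-0.23548909  1.62920925 -2.07854008]
leaf z [0.1443689  0.1452829  0.14624716]
```

View pics/f.png

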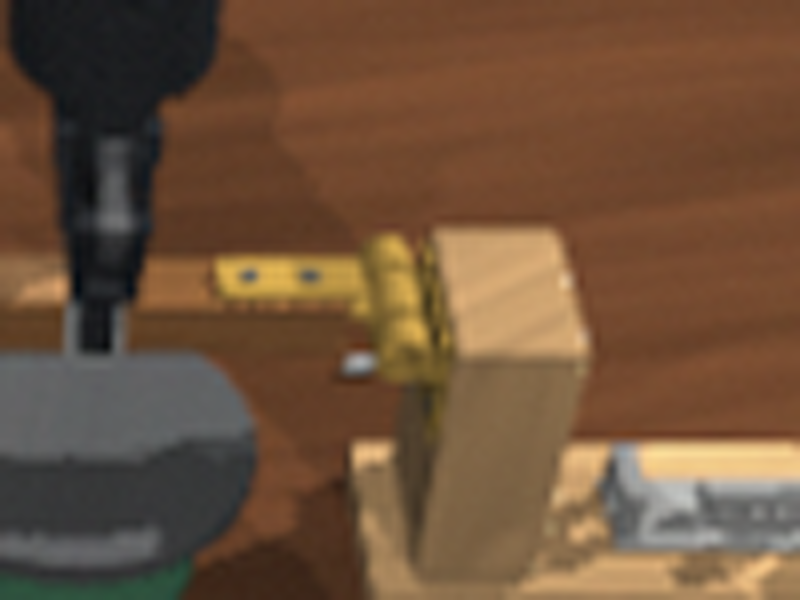

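The rest's knuckle sits in line between the post's knuckles around (395,300). The leaf top is at 0.145, so the hole is at 0.130. It is level and free of contact, so I'm handing it in.

```bash
python3 -c "
from bench import arm
print(arm.sign_off())"
```

```text
the job is handed in; nothing more can be done
None
```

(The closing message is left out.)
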